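# Dock and lock the edge connector of a board test jig, then start the test

### The job

The green circuit board is already lying in its nest on the test jig. Gently push the red ball of the jig's gate lever with your fingertips, without pinching it, along the slot against its spring until the connector is on the board's edge, round the corner to the end of the cross slot, and let it drop back into the seat there so that the connector stays locked. Only after that press the green start button all the way and move clear; pinch, lift or shift nothing, and leave the board and the tools lying around where they are.

Things in the scene. Friction and masses are not known exactly. Their poses are not given: they have to be found in the camera images.
- jig: Board test jig, 296 x 176 mm base fixed to the worktop. Origin: centre of its underside; x along its length from the lever end (nearest the robot) to the board end, y left, z up. Blue housing at x -144 to -21, y -83 to 83 mm under a flat grey gate plate, top 64 mm above the worktop, with a bayonet slot for the 8 mm stem of the lever. Board nest at x 60 to 142 mm, below 50 mm high.
- slot_start (a point): Near end of the slot's long leg, on top of the gate plate: stem centre at home, jig x = -105, y = -35 mm (a red dot lies beside it). The long leg runs from here 45 mm along the jig's +x.
- slot_corner (a point): Far end of the long leg, on top of the gate plate: jig x = -60, y = -35 mm. Here the slot turns square to the jig's +y (left). The stem can enter this cross leg only while the connector is within 3 mm of its far end.
- slot_seat (a point): Locked place of the stem, on top of the gate plate: jig x = -68, y = -12 mm (a green dot lies just before it). At the end of the cross leg the slot steps back 5 mm toward the jig's -x; the spring pulls the stem into this seat and it stays locked.
- contact_head (a joint): Travel (m) of the black edge connector with the lever along the jig's +x; 0 = home, 0.045 = far end. A spring always pushes it home, 4 N at 0 to 6.3 N at the far end: let go before it is locked and it runs back. 0.042 to 0.045 while the stem is in the cross leg, about 0.037 once it has dropped back into the seat (locked, the connector over the board's edge).
- gate_lever (a joint): Tilt (rad) of the gate lever about a rod along the jig's x, 34 mm above the worktop at jig y = -35 mm. 0 = upright, in the long leg; grows as the ball goes to the jig's +y in the cross leg; 0.65 to 0.68 = its end. Turns easily (about 0.5 N at the ball), stays where it is left. The stem can drop into the seat from about 0.55 up.
- knob_center (a point): Centre of the red ball knob, 28 mm diameter, on top of the lever, 63 mm from the lever's rod: 97 mm above the worktop with the lever upright, 84 mm when tilted into the seat. At home it stands at jig x = -105 mm, y = -35 mm; in the seat at x = -68 mm, y = +4 mm.
- knob_near: The part of the ball's surface that faces the jig's -x; its origin is the ball's centre. The ball is in one piece: these four names only tell which side is touched.
- knob_far: The part of the ball's surface that faces the jig's +x; its origin is the ball's centre. Fingers that press on the near and the far side at once are pinching the ball.
- knob_right: The part of the ball's surface that faces the jig's -y; its origin is the ball's centre. Pushed where the near and the right side meet, the ball can be driven along both legs.
- knob_left: The part of the ball's surface that faces the jig's +y; its origin is the ball's centre. Fingers that press on the left and the right side at once are pinching the ball.
- start (a joint): Travel (m) of the green start button, 0 = out, 0.006 = fully pressed (5 N, springs back). Moves straight down.
- start_top (a point): Centre of the top face of the green start button, 24 mm diameter, 86 mm above the worktop, on the gate plate at jig x = -115 mm, y = +60 mm.
- board: Green circuit board, 70 x 100 mm and a 12 mm tongue with brass contacts toward the connector, lying loose in the nest, 60 g. Origin: underside of the middle of the tongue, 33 mm above the worktop. Not to be touched.
- screwdriver: Screwdriver with yellow grip, 178 mm long, 25 mm thick, loose on the worktop to the right of the jig; origin at the centre of its underside.
- sleeve_1: Thin light-grey steel sleeve with a dark tip, 112 mm long, 10 mm thick, loose on the worktop; origin at the centre of its underside.
- sleeve_2: Another such steel sleeve; origin at the centre of its underside.
- tape_green: Roll of green tape, 72 mm diameter, 18 mm high, loose; origin at the centre of its underside.
- flux_bottle: White needle dispenser bottle, 38 mm diameter, 115 mm high, loose; origin at the centre of its underside.
- multimeter: Yellow hand multimeter, 157 x 77 x 47 mm, loose; origin at the centre of its underside.

How it is judged:
By the outcome, as a careful person would: the job done as asked, in the order asked, and still so for the second after the job is handed in, with the robot touching nothing.
It also fails if it takes over 48 s, if anything falls off the work surface, if the arm or the gripper's body presses on something with over 40 N, if the wrist force passes 120 N, or if a joint passes its speed limit or range.

### The arm

A 7-joint arm with a two-finger parallel gripper is mounted at the origin on a cart in front of the work surface, level with it; the furniture and walls round the work are solid. World frame = base frame: x ahead of the robot, y to its left, z up, the work surface at z = 0. Lengths are in m, angles in rad, forces in N, time in s.
With the tool pointing down it reaches from about 0.425 to 0.95 m from the base axis. Payload 16.7 kg.
Tool frame: the origin (TCP) lies midway between the tips of the shut fingers; the grasp point (between the pads) lies r.grip_point_offset behind it (r.grip_point_offset is the distance from the TCP to the grasp point, in m); z points along the fingers, y is the line along which they close (so a half turn about z gives the same grasp; the last joint's range is limited). The gripper opens to 94 mm and grips with 3 to 60 N. Pads are 16 mm wide; open, the fingers measure 119 mm over their backs; the gripper's body (75 mm by 177 mm) begins 78 mm behind the grasp point.
Start: joints at [-1.405, 0.426, 0.074, 1.606, -0.034, 1.111, -0.067], TCP at [0.21, 0.642, 0.205] pointing down, gripper open.
Joint ranges: [-2.85, 2.85], [-0.5, 2.14], [-1.23, 1.37], [0.21, 2.46], [-1.02, 4.16], [0.16, 2.05], [-2.73, 2.73]. Speed limits (rad/s): [1.89, 1.89, 2.39, 2.39, 3.01, 3.01, 3.01].

### API

Orientations are given as a unit quaternion [w, x, y, z].
In Python, from station import r gives the robot as it stands.
- The arm moves only by the shell command python3 -m inch 'ROWS' [FORCE]. ROWS is JSON, a list of rows, each an object with "xyz": the shift along the world's x, y, z each as a share of 100 cm, from -1 to 1, a list of three; "twist": the turn, a rotation vector about the world's x, y, z each as a share of 60 degrees, from -1 to 1, a list of three; "hand": the opening, from -1 (shut) to 1 (fully open). A call has 1 to 8 rows; each row is the pose to reach, as a shift and turn from the pose commanded when the call began; what a row does not reach only later rows make up. A row lasts 1/12 s, in which the tool goes at most 41.7 mm and 7.16 degrees, less where a joint would pass 70% of its speed; a pose out of reach is approached as far as the arm can. A call with a number of a shift or a turn outside -1 to 1 is refused whole. A call with a gripper value outside its range is refused whole. The fingers move at their own pace and stop on an object; FORCE is the grip in N (left out, the last holds). Time passes only in rows, so rows that repeat a pose let the fingers close. It gives the time, the measured TCP pose, the force, the opening and the grip force at its end, in the units of the state.
- r.read_state(): the state, without advancing time (a new reading comes with each control period).
- r.snapshot(name): name is "scene" or "top" or "wrist"; returns a dict with "pixels" (384x512x3 uint8, red, green, blue), "camera_matrix" (3x3 intrinsics, pixels), "extrinsics" (4x4, takes a point from camera to world coordinates). Camera axes: x right, y down, z forward; pixel columns grow to the right and rows downward; lengths in m; the calibration is good to about 2 mm. The wrist camera is an equidistant fisheye: a pixel r from the principal point sees the ray r / f radians off the axis. A picture is of the moment at which its call begins. There is no depth.
- r.close_job(): hands the job in; it is judged then, once.
The state is a dict: "time_s": time; "qpos": joint angles; "joint_vel": joint speeds; "joint_torque": joint torques, N m; "eef_pos": TCP position; "orientation": TCP orientation; "wrist_force": force on the tool from outside, world axes, zero at the start; "moment": the same for the moment, N m; "grip_width": opening from 0.0 (shut) to 1.0 (fully open); "gripper_force": force on a finger pad.
Only numpy, scipy, OpenCV 4.12 (cv2) and the standard library are available. Lean on these libraries where they do the work, as an engineer would, in place of code of your own. Each camera call takes 0.05 s, during which the arm holds its last target. There are 200 camera calls.

## Working session

There is one attempt and no reset: what is moved stays moved. The work goes in short steps, Python scripts to look and compute and a shell command to move; the robot and the scene stay as the last step left them, time stands still between calls to the robot, and variables do not carry over. Pictures are saved under pics/ and viewed, at most 10 in all, crops included, and the job is handed in when it is done.

```bash
mkdir -p pics; ls; python3 - <<'E'
from station import r
import cv2
s=r.read_state();print({k:s[k] for k in('time_s','eef_pos','orientation','wrist_force','grip_width')},r.grip_point_offset)
for n in('scene','top'):
    d=r.snapshot(n);cv2.imwrite(f'pics/{n}0.png',d['pixels'][:,:,::-1]);print(n,d['camera_matrix'].tolist(),d['extrinsics'].round(4).tolist())
E
```

```text
pics
{'time_s': 0.0, 'eef_pos': array([0.20947571, 0.64120253, 0.20477208]), 'orientation': array([-6.23001399e-05,  1.57204206e-01,  9.87565914e-01, -6.31535387e-04]), 'wrist_force': array([-0.67197812, -0.73191135, -0.52885743]), 'grip_width': 1.0007356677787875} 0.0188
scene [[410.21945670900067, 0.0, 249.27099455256493], [0.0, 410.21945670900067, 177.96717983092307], [0.0, 0.0, 1.0]] [[0.8972, -0.2334, 0.3749, 0.1576], [-0.4416, -0.4711, 0.7636, -1.1001], [-0.0016, -0.8507, -0.5257, 0.7054], [0.0, 0.0, 0.0, 1.0]]
top [[498.0606502121347, 0.0, 257.6643340225051], [0.0, 498.0606502121347, 191.77457016594914], [0.0, 0.0, 1.0]] [[-0.0091, -0.9861, 0.1658, 0.3967], [-0.9999, 0.0074, -0.0106, -0.1895], [0.0092, -0.1659, -0.9861, 1.4539], [0.0, 0.0, 0.0, 1.0]]
```

View pics/top0.png

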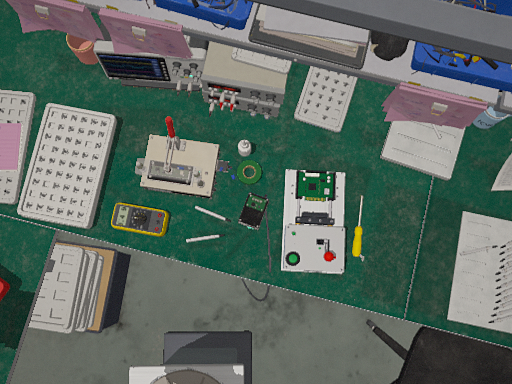

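View pics/scene0.png

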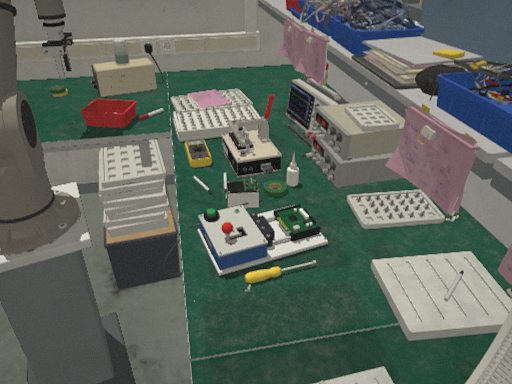

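The top view shows the red ball at about (328,256), the green button at (292,258), the board at (316,185), and the screwdriver to the right at (358,230). Next I'll measure these in both views.

```bash
cat > h.py <<'E'
from station import r
import cv2,numpy as np
def ray(d,uv,z):
    K,T=d['camera_matrix'],d['extrinsics']
    v=T[:3,:3]@np.linalg.solve(K,[uv[0],uv[1],1.]);o=T[:3,3]
    return o+v*(z-o[2])/v[2]
def blob(d,col,box):
    p=d['pixels'].astype(int);R,G,B=p[...,0],p[...,1],p[...,2]
    m=(R>120)&(G<80)&(B<80) if col=='r' else (G>R+25)&(G>B+15) 
    M=np.zeros(m.shape,np.uint8);x0,y0,x1,y1=box;M[y0:y1,x0:x1]=m[y0:y1,x0:x1]
    n,l,s,c=cv2.connectedComponentsWithStats(M);i=1+np.argmax(s[1:,4]);return c[i],s[i]
E
python3 - <<'E'
from h import *
d=r.snapshot('top');e=r.snapshot('scene')
for D,br,bg in((d,(318,245,342,268),(283,249,302,268)),(e,(215,218,240,238),(202,206,220,223))):
    for c,b,z in(('r',br,.097),('g',bg,.084)):
        u,s=blob(D,c,b);print(c,u,s,ray(D,u,z))
cv2.imwrite('pics/tz.png',cv2.resize(d['pixels'][160:280,265:385,::-1],None,fx=5,fy=5,interpolation=cv2.INTER_CUBIC))
cv2.imwrite('pics/sz.png',cv2.resize(e['pixels'][190:300,185:335,::-1],None,fx=5,fy=5,interpolation=cv2.INTER_CUBIC))
E
```

```text
r [328.63636364 256.        ] [324 252  12   9  77] [ 0.44702681 -0.39468489  0.097     ]
g [292.75       258.16176471] [289 254   9   9  68] [ 0.44250755 -0.29836522  0.084     ]
r [226.69565217 227.68478261] [222 223  11  11  92] [ 0.44515921 -0.39288045  0.097     ]
g [209.9921875 210.109375 ] [202 206  18  11 128] [ 0.44157277 -0.2931957   0.084     ]
```

View pics/tz.png

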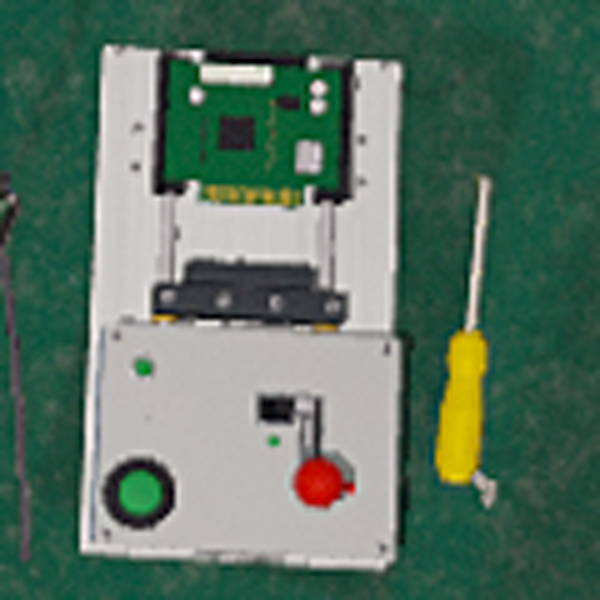

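```bash
python3 - <<'E'
from h import *
from scipy.optimize import least_squares
d=r.snapshot('top')
px=lambda a,b:((a-2)/5+265,(b-2)/5+160)
pts=[((328.6,256),(-.105,-.035,.097)),((292.75,258.16),(-.115,.060,.086)),(px(105,322),(-.021,.083,.064)),(px(402,338),(-.021,-.083,.064))]
W=np.array([ray(d,u,p[2])[:2] for u,p in pts]);J=np.array([p[:2] for _,p in pts])
R=lambda t:np.array([[np.cos(t),-np.sin(t)],[np.sin(t),np.cos(t)]])
f=lambda q:((J@R(q[2]).T+q[:2])-W).ravel()
q=least_squares(f,[.55,-.35,0]).x;print(q,np.degrees(q[2]),(f(q)*1000).round(1))
for n,p in dict(home=(-.105,-.035),corner=(-.06,-.035),seat=(-.068,.004),btn=(-.115,.06)).items():print(n,R(q[2])@p+q[:2])
E
```

```text
[ 0.55387782 -0.36609253 -0.0632189 ] -3.6221763114179364 [-0.2  0.2  0.5 -0.7 -0.1 -0.  -0.2  0.6]
home [ 0.44687639 -0.39438905]
corner [ 0.49178649 -0.39723201]
seat [ 0.48626637 -0.3578045 ]
btn [ 0.44289816 -0.29894706]
```

View pics/sz.png

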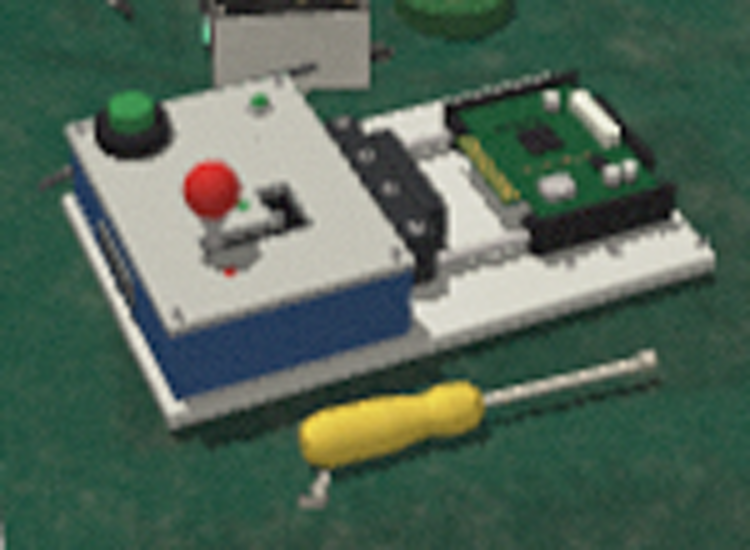

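The fit agrees to within 1 mm, with jig yaw at −3.6°. I'll shut the fingers and travel over with the tool x axis along the jig diagonal.

```bash
python3 -m inch '[{"xyz":[0.02,-0.02,0.03],"twist":[0,0,-0.1],"hand":-1},{"xyz":[0.24,-0.29,0.1],"twist":[0,0,-0.9],"hand":-1},{"xyz":[0.24,-0.29,0.1],"twist":[0,0,-0.9],"hand":-1},{"xyz":[0.24,-0.29,0.1],"twist":[0,0,-0.9],"hand":-1},{"xyz":[0.24,-0.29,0.1],"twist":[0,0,-0.9],"hand":-1},{"xyz":[0.24,-0.29,0.1],"twist":[0,0,-0.9],"hand":-1},{"xyz":[0.24,-0.29,0.1],"twist":[0,0,-0.9],"hand":-1},{"xyz":[0.24,-0.29,0.1],"twist":[0,0,-0.9],"hand":-1}]' 10; python3 -c "
from station import r;s=r.read_state();print(s['qpos'],s['eef_pos'],s['orientation'],s['time_s'])"
```

```text
time_s: 0.92
eef_pos: [0.4111, 0.3981, 0.2935]
orientation: [-0.0, 0.591, 0.807, 0.0]
wrist_force: [1.4, 1.0, 0.5]
grip_width: 0.471
gripper_force: 0.0
[-1.19107061  0.19119917  0.36300119  1.74838406 -0.07248191  1.21476081
 -0.50322543] [0.41111365 0.39812148 0.29349357] [-1.83336533e-04  5.91232687e-01  8.06500991e-01  1.66845565e-04] 0.9167
```

```bash
python3 -m inch '[{"xyz":[0.1,-0.33,0.0],"twist":[0,0,-0.5],"hand":-1},{"xyz":[0.1,-0.33,0.0],"twist":[0,0,-0.5],"hand":-1},{"xyz":[0.1,-0.33,0.0],"twist":[0,0,-0.5],"hand":-1},{"xyz":[0.1,-0.33,0.0],"twist":[0,0,-0.5],"hand":-1},{"xyz":[0.1,-0.33,0.0],"twist":[0,0,-0.5],"hand":-1},{"xyz":[0.1,-0.33,0.0],"twist":[0,0,-0.5],"hand":-1},{"xyz":[0.1,-0.33,0.0],"twist":[0,0,-0.5],"hand":-1},{"xyz":[0.1,-0.33,0.0],"twist":[0,0,-0.5],"hand":-1}]';  python3 -m inch '[{"xyz":[-0.05,-0.33,-0.05],"twist":[0,0,-0.5],"hand":-1},{"xyz":[-0.05,-0.33,-0.05],"twist":[0,0,-0.5],"hand":-1},{"xyz":[-0.05,-0.33,-0.05],"twist":[0,0,-0.5],"hand":-1},{"xyz":[-0.05,-0.33,-0.05],"twist":[0,0,-0.5],"hand":-1},{"xyz":[-0.05,-0.33,-0.05],"twist":[0,0,-0.5],"hand":-1},{"xyz":[-0.05,-0.33,-0.05],"twist":[0,0,-0.5],"hand":-1},{"xyz":[-0.05,-0.33,-0.05],"twist":[0,0,-0.5],"hand":-1},{"xyz":[-0.05,-0.33,-0.05],"twist":[0,0,-0.5],"hand":-1}]'; python3 -c "
from station import r;s=r.read_state();print(s['qpos'],s['eef_pos'],s['orientation'],s['time_s'])"
```

```text
time_s: 1.58
eef_pos: [0.507, 0.0789, 0.2932]
orientation: [-0.0, 0.778, 0.629, 0.0]
wrist_force: [0.5, 0.7, -0.9]
grip_width: 0.007
gripper_force: 0.0
time_s: 2.25
eef_pos: [0.4569, -0.2468, 0.2436]
orientation: [0.0, 0.914, 0.406, 0.001]
wrist_force: [1.9, 0.5, 0.1]
grip_width: 0.005
gripper_force: 0.0
[-0.45361046  0.18036741  0.94715779  1.94521212 -0.16572828  1.09507886
 -0.17204964] [ 0.45692338 -0.24676594  0.24360979] [8.26318875e-06 9.13771692e-01 4.06227580e-01 6.69471295e-04] 2.25
```

```bash
python3 -m inch '[{"xyz":[-0.044,-0.177,0.0],"twist":[0,0,-0.11],"hand":-1},{"xyz":[-0.044,-0.177,0],"twist":[0,0,-0.11],"hand":-1},{"xyz":[-0.044,-0.177,0],"twist":[0,0,-0.11],"hand":-1},{"xyz":[-0.044,-0.177,0],"twist":[0,0,-0.11],"hand":-1},{"xyz":[-0.044,-0.177,0],"twist":[0,0,-0.11],"hand":-1},{"xyz":[-0.044,-0.177,-0.05],"twist":[0,0,-0.11],"hand":-1},{"xyz":[-0.044,-0.177,-0.1],"twist":[0,0,-0.11],"hand":-1},{"xyz":[-0.044,-0.177,-0.1],"twist":[0,0,-0.11],"hand":-1}]'; python3 - <<'E'
from h import *
s=r.read_state();print(s['qpos'],s['eef_pos'],s['orientation'],s['time_s'])
a=r.snapshot('wrist')['pixels'];b=r.snapshot('top')['pixels'][200:320,265:385]
b=cv2.resize(b,(384,384),interpolation=cv2.INTER_CUBIC)
cv2.imwrite('pics/w1.png',cv2.resize(np.hstack([a,b]),None,fx=.88,fy=.88)[:,:,::-1])
E
```

```text
time_s: 2.92
eef_pos: [0.4119, -0.4208, 0.1391]
orientation: [-0.002, 0.936, 0.352, -0.001]
wrist_force: [0.1, 0.2, -1.0]
grip_width: 0.006
gripper_force: 0.0
[ 0.03508289  0.48575287  0.86544181  1.9001817  -0.44602355  0.96512842
  0.25608534] [ 0.41188619 -0.42081842  0.13914882] [-0.00180007  0.93587613  0.35232266 -0.00117057] 2.9167
```

View pics/w1.png

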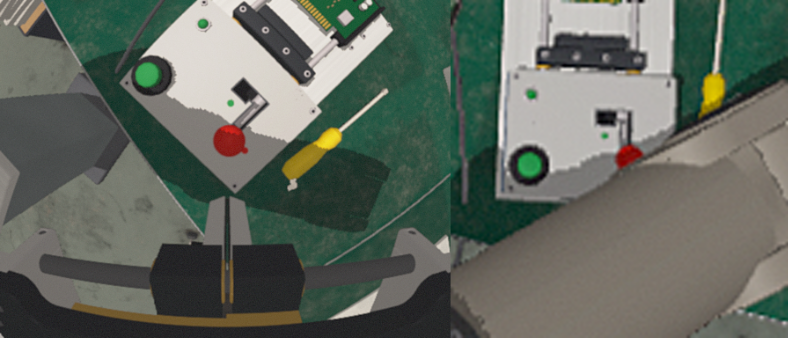

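The wrist view shows the shut fingertips at (227,195), lined up with the red ball at (229,140) and clear of everything. I'll lower beside the ball.

```bash
python3 -m inch '[{"xyz":[0,0,-0.03],"twist":[0,0,0],"hand":-1},{"xyz":[0,0,-0.063],"twist":[0,0,0],"hand":-1},{"xyz":[0,0,-0.063],"twist":[0,0,0],"hand":-1},{"xyz":[0,0,-0.063],"twist":[0,0,0],"hand":-1}]'; python3 - <<'E'
from h import *
s=r.read_state();print(s['eef_pos'],s['orientation'],s['wrist_force'])
E
```

```text
time_s: 3.35
eef_pos: [0.4135, -0.4222, 0.0815]
orientation: [-0.0, 0.936, 0.353, -0.0]
wrist_force: [0.1, 0.3, 0.3]
grip_width: 0.007
gripper_force: 0.0
[ 0.41349094 -0.42216205  0.08147257] [-3.34478763e-04  9.35763486e-01  3.52627946e-01 -3.42799176e-04] [0.12273823 0.2984011  0.31826374]
```

```bash
python3 -m inch '[{"xyz":[0.007,0.006,0],"twist":[0,0,0],"hand":-1},{"xyz":[0.0135,0.012,0],"twist":[0,0,0],"hand":-1},{"xyz":[0.0135,0.012,0],"twist":[0,0,0],"hand":-1}]';python3 -m inch '[{"xyz":[0.0015,0.0013,0],"twist":[0,0,0],"hand":-1},{"xyz":[0.003,0.0026,0],"twist":[0,0,0],"hand":-1},{"xyz":[0.003,0.0026,0],"twist":[0,0,0],"hand":-1}]'
```

```text
time_s: 3.6
eef_pos: [0.4299, -0.4089, 0.0822]
orientation: [0.001, 0.935, 0.354, 0.001]
wrist_force: [0.4, 0.3, 0.0]
grip_width: 0.008
gripper_force: 0.0
time_s: 3.85
eef_pos: [0.4305, -0.4073, 0.081]
orientation: [0.0, 0.936, 0.353, 0.0]
wrist_force: [-0.5, 0.6, -0.5]
grip_width: 0.003
gripper_force: 0.0
```

```bash
python3 -m inch '[{"xyz":[0.003,0,0],"twist":[0,0,0],"hand":-1},{"xyz":[0.006,0,0],"twist":[0,0,0],"hand":-1},{"xyz":[0.009,-0.0005,0],"twist":[0,0,0],"hand":-1},{"xyz":[0.012,-0.0008,0],"twist":[0,0,0],"hand":-1},{"xyz":[0.012,-0.0008,0],"twist":[0,0,0],"hand":-1}]'; python3 - <<'E'
from h import *
b=r.snapshot('top')['pixels'][200:300,275:375]
print(blob({'pixels':r.snapshot('top')['pixels']},'r',(318,235,345,268)))
a=r.snapshot('wrist')['pixels']
b=cv2.resize(b,(384,384),interpolation=cv2.INTER_CUBIC)
cv2.imwrite('pics/w2.png',cv2.resize(np.hstack([a,b]),None,fx=.88,fy=.88)[:,:,::-1])
E
```

```text
time_s: 4.27
eef_pos: [0.4416, -0.4089, 0.0805]
orientation: [0.0, 0.936, 0.352, -0.001]
wrist_force: [-3.6, -1.9, 1.6]
grip_width: 0.003
gripper_force: 1.9Traceback (most recent call last):
  File "<stdin>", line 3, in <module>
  File "h.py", line 11, in blob
    n,l,s,c=cv2.connectedComponentsWithStats(M);i=1+np.argmax(s[1:,4]);return c[i],s[i]
                                                    ~~~~~~~~~^^^^^^^^^
    return _wrapfunc(a, 'argmax', axis=axis, out=out, **kwds)
    return bound(*args, **kwds)
ValueError: attempt to get argmax of an empty sequence
```

```bash
python3 -m inch '[{"xyz":[0.004,-0.0003,0],"twist":[0,0,0],"hand":-1},{"xyz":[0.008,-0.0005,0],"twist":[0,0,0],"hand":-1},{"xyz":[0.012,-0.0008,0],"twist":[0,0,0],"hand":-1},{"xyz":[0.016,-0.001,0],"twist":[0,0,0],"hand":-1},{"xyz":[0.020,-0.0013,0],"twist":[0,0,0],"hand":-1},{"xyz":[0.020,-0.0013,0],"twist":[0,0,0],"hand":-1}]'; python3 - <<'E'
from h import *
a=r.snapshot('wrist')['pixels']
b=r.snapshot('scene')['pixels'][180:280,190:290]
b=cv2.resize(b,(384,384),interpolation=cv2.INTER_CUBIC)
cv2.imwrite('pics/w2.png',cv2.resize(np.hstack([a,b]),None,fx=.88,fy=.88)[:,:,::-1])
E
```

```text
time_s: 4.87
eef_pos: [0.4617, -0.4102, 0.0805]
orientation: [0.0, 0.936, 0.352, -0.001]
wrist_force: [-3.7, -2.2, 0.0]
grip_width: 0.004
gripper_force: 2.3
```

View pics/w2.png

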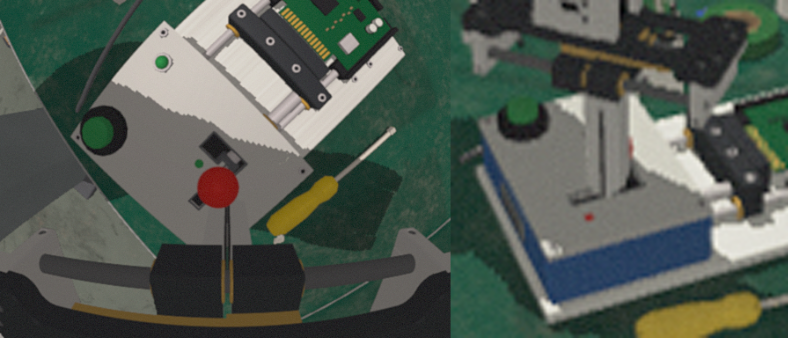

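The wrist view shows the ball at (218,187) on the fingertips, slightly left of the seam at 227. The connector is moving toward the board. I'll continue, re-centring a little.

```bash
python3 -m inch '[{"xyz":[0.003,0.0003,0],"twist":[0,0,0],"hand":-1},{"xyz":[0.006,0.0006,0],"twist":[0,0,0],"hand":-1},{"xyz":[0.009,0.001,0],"twist":[0,0,0],"hand":-1},{"xyz":[0.012,0.001,0],"twist":[0,0,0],"hand":-1},{"xyz":[0.012,0.001,0],"twist":[0,0,0],"hand":-1}]';python3 -m inch '[{"xyz":[0.002,0,0],"twist":[0,0,0],"hand":-1},{"xyz":[0.004,0,0],"twist":[0,0,0],"hand":-1},{"xyz":[0.004,0,0],"twist":[0,0,0],"hand":-1}]'; python3 - <<'E'
from h import *
d=r.snapshot('wrist');print(blob(d,'r',(150,100,350,280)))
E
```

```text
time_s: 5.38
eef_pos: [0.4739, -0.4091, 0.0805]
orientation: [0.0, 0.936, 0.352, -0.0]
wrist_force: [-2.7, -4.4, -1.6]
grip_width: 0.005
gripper_force: 2.2
time_s: 5.63
eef_pos: [0.4784, -0.4082, 0.0804]
orientation: [-0.0, 0.936, 0.353, 0.0]
wrist_force: [0.0, 0.2, 0.6]
grip_width: 0.004
gripper_force: 0.0
(array([236.31764706, 212.55113122]), array([ 216,  191,   41,   44, 1105], dtype=int32))
```

```bash
python3 - <<'E'
from h import *
a=r.snapshot('wrist')['pixels'][120:300,160:340]
b=r.snapshot('scene')['pixels'][180:280,190:290]
f=lambda x:cv2.resize(x,(390,390),interpolation=cv2.INTER_CUBIC)
cv2.imwrite('pics/w3.png',np.hstack([f(a),f(b)])[:,:,::-1])
E
```

```text
(no output)
```

View pics/w3.png

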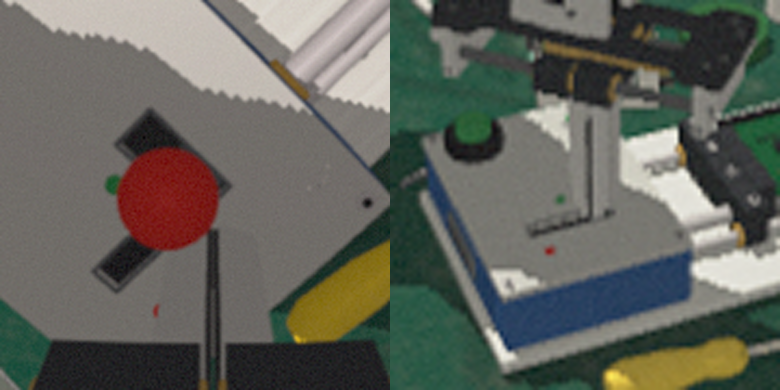

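The ball is past the corner, in the start of the cross leg, and out of contact with the fingers. I'll work out where it is.

```bash
cat >> h.py <<'E'
def jigpos(z=.095):
    d=r.snapshot('wrist');u,_=blob(d,'r',(150,80,380,290));K,T=d['camera_matrix'],d['extrinsics']
    v=(u-K[:2,2]);rho=np.hypot(*v);th=rho/K[0,0];c=np.r_[np.sin(th)*v/rho,np.cos(th)]
    w=T[:3,:3]@c;o=T[:3,3];p=o+w*(z-o[2])/w[2]
    t=-.0632;Ri=np.array([[np.cos(t),np.sin(t)],[-np.sin(t),np.cos(t)]])
    o2=np.array([.55388,-.36609]);s=r.read_state()
    print('ball jig mm',(Ri@(p[:2]-o2)*1000).round(1),'tcp jig',(Ri@(s['eef_pos'][:2]-o2)*1000).round(1),'F jig',(Ri@s['wrist_force'][:2]).round(1),'F z',s['wrist_force'][2].round(1),s['time_s'],u)
E
python3 -c "
from h import *
jigpos()"
```

```text
ball jig mm [-65.1 -22.9] tcp jig [-72.6 -46.9] F jig [-0.1 -0.3] F z 0.4 5.8333 [235.98536139 212.23879231]
```

```bash
python3 -m inch '[{"xyz":[0.0002,0.004,0],"twist":[0,0,0],"hand":-1},{"xyz":[0.0005,0.008,0],"twist":[0,0,0],"hand":-1},{"xyz":[0.0008,0.012,0],"twist":[0,0,0],"hand":-1},{"xyz":[0.001,0.016,0],"twist":[0,0,0],"hand":-1},{"xyz":[0.0013,0.02,0],"twist":[0,0,0],"hand":-1},{"xyz":[0.0013,0.02,0],"twist":[0,0,0],"hand":-1}]'; python3 -c "
from h import *
jigpos(.092)"
```

```text
time_s: 6.33
eef_pos: [0.4797, -0.3875, 0.0805]
orientation: [-0.0, 0.936, 0.353, 0.0]
wrist_force: [-1.1, -0.4, -0.4]
grip_width: 0.002
gripper_force: 0.1
ball jig mm [-67.6   1.5] tcp jig [-72.5 -26.3] F jig [ 0.9 -0.2] F z 0.4 6.3833 [229.33305439 209.14644351]
```

```bash
python3 -m inch '[{"xyz":[0.0001,0.0025,0],"twist":[0,0,0],"hand":-1},{"xyz":[0.0003,0.005,0],"twist":[0,0,0],"hand":-1},{"xyz":[0.0003,0.005,0],"twist":[0,0,0],"hand":-1}]'; python3 -c "
from h import *
jigpos(.085)"
```

```text
time_s: 6.63
eef_pos: [0.4797, -0.3832, 0.0805]
orientation: [-0.0, 0.936, 0.353, 0.0]
wrist_force: [-1.1, -1.3, 0.5]
grip_width: 0.004
gripper_force: 0.5
ball jig mm [-69.1   3.9] tcp jig [-72.9 -21.8] F jig [-0.6 -0.2] F z -1.0 6.6833 [231.2006552  208.67485667]
```

```bash
python3 -m inch '[{"xyz":[-0.006,-0.006,0],"twist":[0,0,0],"hand":-1},{"xyz":[-0.013,-0.012,0],"twist":[0,0,0],"hand":-1},{"xyz":[-0.021,-0.018,0],"twist":[0,0,0],"hand":-1},{"xyz":[-0.021,-0.018,0],"twist":[0,0,0],"hand":-1},{"xyz":[-0.021,-0.018,0.03],"twist":[0,0,0],"hand":-1},{"xyz":[-0.021,-0.018,0.03],"twist":[0,0,0],"hand":-1}]'; python3 - <<'E'
from h import *
jigpos(.084)
a=r.snapshot('wrist')['pixels'][80:300,130:350]
b=r.snapshot('scene')['pixels'][180:280,190:290]
f=lambda x:cv2.resize(x,(390,390),interpolation=cv2.INTER_CUBIC)
cv2.imwrite('pics/w4.png',np.hstack([f(a),f(b)])[:,:,::-1])
E
```

```text
time_s: 7.18
eef_pos: [0.459, -0.4035, 0.114]
orientation: [0.001, 0.936, 0.352, 0.001]
wrist_force: [1.3, -1.4, 0.3]
grip_width: 0.004
gripper_force: 0.0
ball jig mm [-68.4   3.9] tcp jig [-92.2 -42.7] F jig [ 0.9 -1.3] F z -0.0 7.2333 [232.62583732 153.18564593]
```

View pics/w4.png

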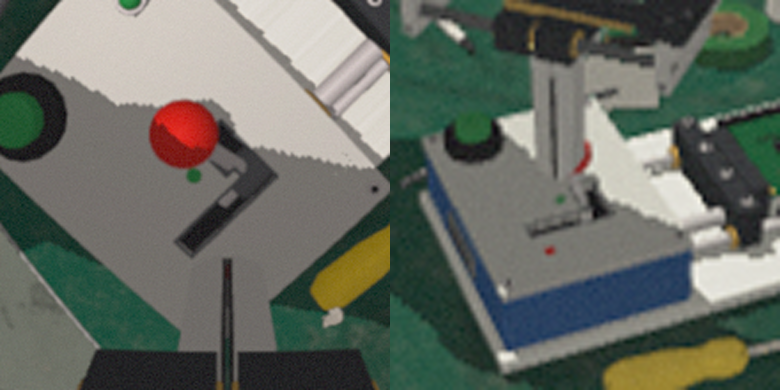

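The ball has stayed at jig (−68.4, 3.9), which is the seat, with the fingers well clear. It is locked. Next is the start button.

```bash
python3 -m inch '[{"xyz":[-0.01,0,0.03],"twist":[0,0,0],"hand":-1},{"xyz":[-0.016,0.03,0.05],"twist":[0,0,0],"hand":-1},{"xyz":[-0.016,0.07,0.05],"twist":[0,0,0],"hand":-1},{"xyz":[-0.016,0.104,0.05],"twist":[0,0,0],"hand":-1},{"xyz":[-0.016,0.104,0.03],"twist":[0,0,0],"hand":-1},{"xyz":[-0.016,0.104,0.0],"twist":[0,0,0],"hand":-1},{"xyz":[-0.016,0.104,-0.01],"twist":[0,0,0],"hand":-1},{"xyz":[-0.016,0.104,-0.01],"twist":[0,0,0],"hand":-1}]'; python3 - <<'E'
from h import *
jigpos(.084)
a=r.snapshot('wrist')['pixels'][80:300,130:350]
cv2.imwrite('pics/w5.png',cv2.resize(a,(440,440))[:,:,::-1])
E
```

```text
time_s: 8.0
eef_pos: [0.441, -0.2968, 0.0983]
orientation: [-0.001, 0.936, 0.353, -0.002]
wrist_force: [-0.0, 0.2, -0.6]
grip_width: 0.008
gripper_force: 0.0
ball jig mm [-68.5   2.8] tcp jig [-116.4   61. ] F jig [-0.4 -1.1] F z 0.3 8.05 [359.04103672 235.66846652]
```

View pics/w5.png

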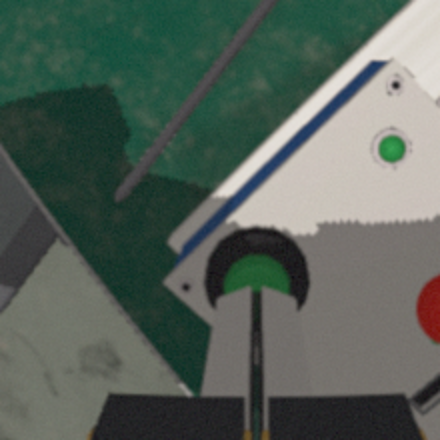

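The fingertip is over the button centre. Pressing it now.

```bash
python3 -m inch '[{"xyz":[0.002,-0.002,-0.004],"twist":[0,0,0],"hand":-1},{"xyz":[0.002,-0.002,-0.008],"twist":[0,0,0],"hand":-1},{"xyz":[0.002,-0.002,-0.012],"twist":[0,0,0],"hand":-1},{"xyz":[0.002,-0.002,-0.015],"twist":[0,0,0],"hand":-1},{"xyz":[0.002,-0.002,-0.015],"twist":[0,0,0],"hand":-1}]'; python3 -m inch '[{"xyz":[0,0,-0.0015],"twist":[0,0,0],"hand":-1},{"xyz":[0,0,-0.003],"twist":[0,0,0],"hand":-1},{"xyz":[0,0,-0.003],"twist":[0,0,0],"hand":-1}]'
```

```text
time_s: 8.52
eef_pos: [0.4446, -0.2997, 0.0853]
orientation: [0.0, 0.936, 0.353, -0.0]
wrist_force: [0.5, 0.0, 2.4]
grip_width: 0.001
gripper_force: 1.0
time_s: 8.77
eef_pos: [0.4447, -0.2997, 0.0825]
orientation: [0.0, 0.936, 0.353, 0.0]
wrist_force: [-0.5, -0.5, 4.3]
grip_width: 0.006
gripper_force: 1.8
```

```bash
python3 -m inch '[{"xyz":[0,0,-0.001],"twist":[0,0,0],"hand":-1},{"xyz":[0,0,-0.002],"twist":[0,0,0],"hand":-1},{"xyz":[0,0,-0.002],"twist":[0,0,0],"hand":-1}]'; python3 -m inch '[{"xyz":[0,0,-0.001],"twist":[0,0,0],"hand":-1},{"xyz":[0,0,-0.0015],"twist":[0,0,0],"hand":-1},{"xyz":[0,0,-0.0015],"twist":[0,0,0],"hand":-1}]'
```

```text
time_s: 9.02
eef_pos: [0.4447, -0.2997, 0.0805]
orientation: [0.0, 0.936, 0.353, 0.0]
wrist_force: [-0.9, -1.7, 4.7]
grip_width: 0.004
gripper_force: 2.3
time_s: 9.27
eef_pos: [0.4448, -0.2998, 0.0799]
orientation: [-0.0, 0.936, 0.353, 0.0]
wrist_force: [-6.0, 2.8, 25.0]
grip_width: 0.007
gripper_force: 12.6
```

The force rose to 25 N at z = 0.080, so the button is fully down. Now I'll move clear.

```bash
python3 -m inch '[{"xyz":[0,0,0.01],"twist":[0,0,0],"hand":-1},{"xyz":[0,0,0.04],"twist":[0,0,0],"hand":-1},{"xyz":[0,0,0.08],"twist":[0,0,0],"hand":-1},{"xyz":[0,0,0.12],"twist":[0,0,0],"hand":-1},{"xyz":[0,0.04,0.16],"twist":[0,0,0],"hand":-1},{"xyz":[0,0.08,0.18],"twist":[0,0,0],"hand":-1},{"xyz":[0,0.1,0.18],"twist":[0,0,0],"hand":-1},{"xyz":[0,0.1,0.18],"twist":[0,0,0],"hand":-1}]';python3 -m inch '[{"xyz":[0,0.12,0],"twist":[0,0,0],"hand":-1},{"xyz":[0,0.12,0],"twist":[0,0,0],"hand":-1},{"xyz":[0,0.12,0],"twist":[0,0,0],"hand":-1},{"xyz":[0,0.12,0],"twist":[0,0,0],"hand":-1},{"xyz":[0,0.12,0],"twist":[0,0,0],"hand":-1},{"xyz":[0,0.12,0],"twist":[0,0,0],"hand":-1}]'; python3 - <<'E'
from h import *
b=r.snapshot('top')['pixels'][160:280,265:385]
c=r.snapshot('scene')['pixels'][185:305,195:315]
f=lambda x:cv2.resize(x,(395,395),interpolation=cv2.INTER_CUBIC)
cv2.imwrite('pics/f.png',np.hstack([f(b),f(c)])[:,:,::-1])
E
```

```text
time_s: 9.93
eef_pos: [0.4454, -0.1959, 0.2602]
orientation: [-0.001, 0.935, 0.354, 0.001]
wrist_force: [0.5, 0.0, 0.1]
grip_width: 0.005
gripper_force: 0.0
time_s: 10.43
eef_pos: [0.4445, -0.0797, 0.259]
orientation: [-0.0, 0.936, 0.353, -0.0]
wrist_force: [1.1, -0.2, 0.8]
grip_width: 0.004
gripper_force: 0.0
```

View pics/f.png

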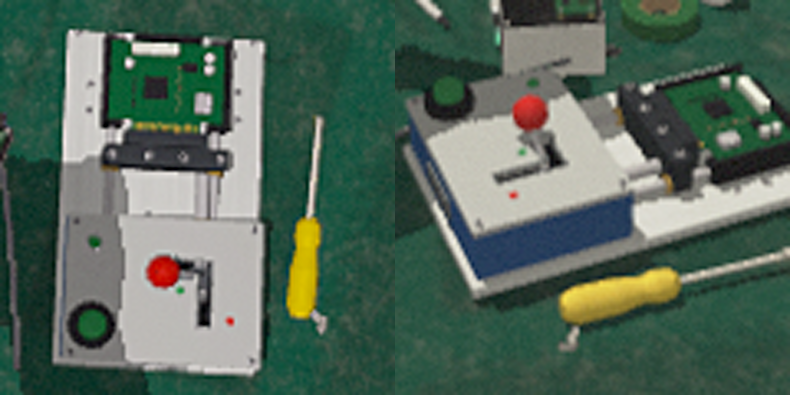

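The lever is in the seat (ball at (163,271) in the crop), the connector is over the board's edge, and the board and screwdriver have not moved. The robot is clear.

```bash
python3 -c "
from station import r
print(r.close_job())"
```

```text
the job is handed in; nothing more can be done
None
```

The job is handed in: the connector is locked with the lever in its seat, the start button was then pressed to its stop (25 N peak at the wrist), and the robot is clear after 10.4 s, with the board and screwdriver where they were.

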